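# Load the module sled under the sprung shield flap

## Task

On the electronics bench stands a test fixture whose bay is covered by a blue, spring-closed shield flap. With one fingertip press the flap's long yellow thumb bar down and hold the flap open, and while it is held push the black sled with the orange module under it with the other fingertip, until the sled is fully home against the bay's end stop; then let go so that the flap shuts behind the module. Only press and push: do not grasp or lift the sled, and leave the other things on the bench where they are.

Things in the scene. Friction and masses are not known exactly. Their poses are not given: they have to be found in the camera images.
- fixture: Fixed aluminium test fixture, 250 x 124 mm. Its +x is the push direction, +y the thumb bar's side, z up; origin on the bench under the sled's centre line. Base plate 6 mm thick, x -165 to 85, y -36 to 88 mm. Channel for the sled: 52 mm wide (y -26 to 26), open to -x and above; rail tops 16 mm over the bench from x -145 to 5, and 34 mm beside the bay (x 5 to 75).
- stop (a point): Centre of the face of the bay's end stop that the sled's front comes to rest on: fixture x 75, y 0, z 20 mm. The stop is 62 mm wide and its top is 34 mm over the bench.
- flap (a joint): Blue flap's hinge, rad: 0 shut (level), grows as it opens, stop at 0.65. Axis along fixture x at y 36, z 24 mm; the -y side rises. Shut, the cover spans x 8 to 72, y -28 to 36 mm, top at z 41. Above 0.28 rad the lip clears the module; 0.4 to 0.55 is comfortable. A spring always closes it: about 3 N on the bar's middle starts it, about 6 N holds it at 0.5 rad.
- thumb_bar (a point): On the upper face of the yellow bar (rigid with the flap), mid length, 30 mm from the hinge axis. Bar 165 mm long (fixture x -160 to 5), 42 wide, 4 thick. Shut, it slopes up away from the hinge by 0.45 rad, this point at fixture y 62, z 39 mm; at 0.5 rad it is at y 66, z 25. A tip can slide along it while pressing, level with the other tip behind the sled all the way.
- lip (a point): Middle of the lower edge of the flap's front lip, a blue blade 24 mm wide (fixture y -26 to -2), 3 mm thick (x 8 to 11). Shut, its edge is 24 mm over the bench: it bars the module (top 34 mm over the bench) but passes over the sled's low tongue, and closes 4 mm behind the module when the sled is home.
- sled: Loose black sled in the channel, axes along the fixture's, 110 (x) x 50 x 40 mm, 130 to 250 g. Origin: centre of its underside, 6 mm over the bench. Orange module 60 x 46 mm, top 28 mm over the underside, at sled x -5 to 55; 5 mm thick tongue behind it. Starts with its origin at fixture x -82 to -52 mm; home against the stop it is at fixture x +20 mm.
- push_face (a point): Centre of the rear face of the sled's upright black push plate, at sled x -55, y 0, z 22 mm. The plate is 40 mm wide, 5 mm thick, its top 46 mm over the bench in the channel: the place for the pushing fingertip.
- spare: Bystander: a second, loose sled of the same shape with a grey module, lying beside the fixture on its -y side. Origin centre of underside.
- spool: Bystander: green plastic solder spool, 54 mm diameter, 40 mm high, upright. Origin centre of underside.
- flux: Bystander: small white bottle with red cap, 32 mm diameter, 65 mm high. Origin centre of underside.
- driver: Bystander: screwdriver, 160 mm long, lying. Origin on the bench below its middle.
- mug: Bystander: blue mug, 76 mm diameter, 85 mm high. Origin centre of underside.
- bin: Bystander: red open parts bin, 130 x 90 x 50 mm. Origin centre of underside.
- meter: Bystander: yellow hand multimeter lying flat, 140 x 75 x 36 mm. Origin centre of underside.
Not all that is in view belongs to the job. Leave any red look-alike of the sled alone.

How it is judged:
By the outcome, as a careful person would: the job done as asked, in the order asked, and still so for the second after the job is handed in, with the robot touching nothing.
It also fails if it takes over 35 s, if anything falls off the work surface, if the arm or the gripper's body presses on something with over 40 N, if the wrist force passes 120 N, or if a joint passes its speed limit or range.

## Robot

A 6-joint arm with a two-finger parallel gripper is mounted at the origin on the work surface. World frame = base frame: x ahead of the robot, y to its left, z up, the work surface at z = 0. Lengths are in m, angles in rad, forces in N, time in s.
With the tool pointing down it reaches from about 0.225 to 0.875 m from the base axis. Payload 3.4 kg.
Tool frame: the origin (TCP) lies between the finger pads; the fingertips stand 19 mm ahead of it and the grasp point (between the pads) is the TCP; z points along the fingers, y is the line along which they close (so a half turn about z gives the same grasp; the last joint's range is limited). The gripper opens to 85 mm and grips with 20 to 120 N. Pads are 22 mm wide; open, the fingers measure 114 mm over their backs; the gripper's body (76 mm by 85 mm) begins 54 mm behind the grasp point. The pads swing forward as they close: fully open they stand 13 mm farther back than shut.
Start: joints at [-1.333, 0.276, 1.505, -0, 1.361, -0.121], TCP at [0.202, -0.538, 0.25] pointing down, gripper open.
Joint ranges: [-2.89, 2.89], [-0.75, 2.08], [0.22, 2.7], [-1.18, 4.32], [0.11, 2.71], [-2.7, 2.7]. Speed limits (rad/s): [2.57, 2.57, 3.14, 3.14, 3.14, 3.14].

## Interface

Orientations are given as a unit quaternion [w, x, y, z].
In Python, from rig import get_state, imaging, ticket gives the robot as it stands. The module is installed in compiled form; this text tells all that it offers.
- The arm moves only by the shell command python3 -m inch 'ROWS' [FORCE]. ROWS is JSON, a list of rows, each an object with "claw": the opening, from -1 (shut) to 1 (fully open); "travel": the shift along the world's x, y, z in units of 200 mm (1.0 is 200 mm), a list of three; "turn": the turn about the world's z in units of 180 degrees (1.0 is 180 degrees). A call has 1 to 5 rows; each row is the pose to reach, as a shift and turn from the pose commanded when the call began, turning the shorter way round; what a row does not reach only later rows make up. A row lasts 1/10 s, in which the tool goes at most 50 mm and 8.59 degrees, less where a joint would pass 70% of its speed; a pose out of reach is approached as far as the arm can. A call with a number of a shift or a turn outside -1 to 1 is refused whole. A call with a gripper value outside its range is refused whole. The fingers move at their own pace and stop on an object; FORCE is the grip in N (left out, the last holds). Time passes only in rows, so rows that repeat a pose let the fingers close. It gives the time, the measured TCP pose, the force, the opening and the grip force at its end, in the units of the state.
- get_state(): the state, without advancing time (a new reading comes with each control period).
- imaging.get_image(name): name is "side" or "top"; returns the picture (480x640x3 uint8, red, green, blue); there is no depth.
- imaging.camera_params(name): a dict with "camera_matrix" (3x3 intrinsics, pixels), "k1" (the pictures are not rectified: a ray, as slopes to the right and down, at radius r is drawn at 1 + k1 r^2 times it, then the intrinsics apply), "cam_to_world" (4x4, takes a point from camera to world coordinates). Camera axes: x right, y down, z forward; pixel columns grow to the right and rows downward; lengths in m; the calibration is good to about 2 mm. A picture is of the moment at which its call begins. camera_params takes no time and is no camera call.
- ticket.sign_off(): hands the job in; it is judged then, once.
The state is a dict: "clock": time; "qpos": joint angles; "qd": joint speeds; "effort": joint torques, N m; "position": TCP position; "ee_rot": TCP orientation; "contact_force": force on the tool from outside, world axes, zero at the start; "moment": the same for the moment, N m; "width": finger opening in m; "gripper_force": force on a finger pad.
Only numpy, scipy, OpenCV 4.12 (cv2) and the standard library are available. Lean on these libraries where they do the work, as an engineer would, in place of code of your own. Each camera call takes 0.05 s, during which the arm holds its last target. There are 200 camera calls.

## Working session

There is one attempt and no reset: what is moved stays moved. The work goes in short steps, Python scripts to look and compute and a shell command to move; the robot and the scene stay as the last step left them, time stands still between calls to the robot, and variables do not carry over. Pictures are saved under pics/ and viewed, at most 10 in all, crops included, and the job is handed in when it is done.

```bash
mkdir -p pics; python3 - <<'E'
from rig import get_state, imaging
import cv2
for n in("top","side"):
    cv2.imwrite(f"pics/{n}0.png",imaging.get_image(n)[:,:,::-1]); p=imaging.camera_params(n); print(n,p)
print(get_state())
E
```

```text
top {'camera_matrix': array([[506.13148148,   0.        , 322.17368186],
       [  0.        , 506.13148148, 242.83908058],
       [  0.        ,   0.        ,   1.        ]]), 'k1': -0.05221580532176996, 'cam_to_world': array([[-0.01801706, -0.99670958,  0.07902788,  0.48614522],
       [-0.99965857,  0.01646145, -0.02029189,  0.02200441],
       [ 0.0189242 , -0.0793665 , -0.99666586,  1.30660494],
       [ 0.        ,  0.        ,  0.        ,  1.        ]])}
side {'camera_matrix': array([[564.87022122,   0.        , 318.70750162],
       [  0.        , 564.87022122, 239.92163248],
       [  0.        ,   0.        ,   1.        ]]), 'k1': 0.015061300903494926, 'cam_to_world': array([[-0.87257869, -0.30946402,  0.37793974,  0.15041742],
       [-0.48804869,  0.52006274, -0.70095879,  0.85276188],
       [ 0.02036915, -0.7960947 , -0.60482917,  0.77223714],
       [ 0.        ,  0.        ,  0.        ,  1.        ]])}
{'clock': 0.1, 'qpos': array([-1.33300126e+00,  2.76486493e-01,  1.50600161e+00, -9.92662914e-06,
        1.36072823e+00, -1.21020565e-01]), 'qd': array([-1.68314992e-03, -9.98423323e-04, -3.70011107e-03,  1.40923438e-03,
        4.92179114e-05,  6.94945398e-04]), 'effort': array([ 1.95579858e-03, -4.17702305e+01, -2.46404636e+01, -1.30672984e-04,
        5.75710146e-03,  1.05646222e-05]), 'position': array([ 0.20179366, -0.53794497,  0.24955398]), 'ee_rot': array([-8.10173875e-04,  9.83949029e-01,  1.78447889e-01, -5.22193000e-05]), 'contact_force': array([-0.10416249, -0.11751773,  0.22051039]), 'moment': array([-0.02149137,  0.00151266,  0.00635578]), 'gripper_force': 0.0, 'width': 0.08583214264894098}
```

View pics/top0.png

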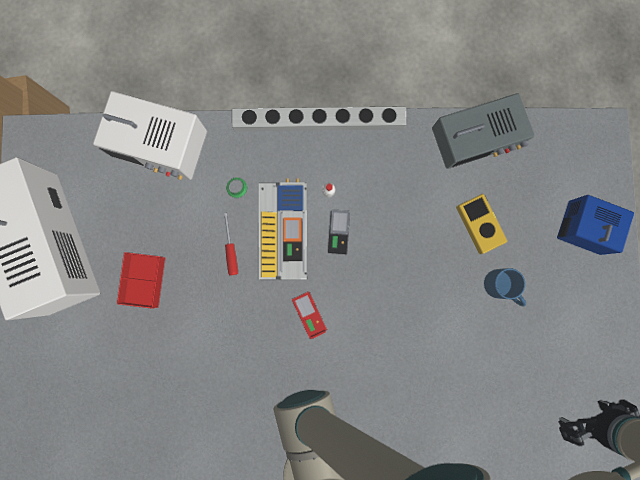

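View pics/side0.png

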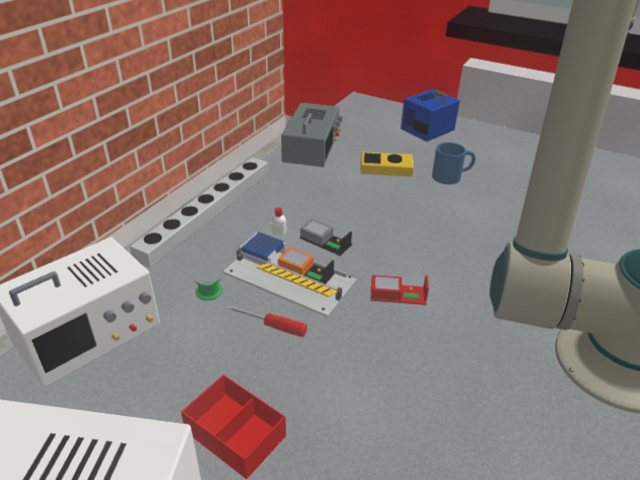

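The top view shows the fixture at about cols 258–308, rows 182–280, pushing up-image (world +x). The thumb bar is on the left (+y) and the red decoy is below, at (310,315). I'll zoom in to locate the fixture precisely.

```bash
python3 - <<'E'
import cv2
a=cv2.imread("pics/top0.png")[172:292,248:318]
b=cv2.imread("pics/side0.png")[225:320,215:365]
a=cv2.resize(a,None,fx=5,fy=5,interpolation=cv2.INTER_CUBIC)
b=cv2.resize(b,None,fx=3,fy=3,interpolation=cv2.INTER_CUBIC)
c=cv2.copyMakeBorder(b,0,600-b.shape[0],0,0,cv2.BORDER_CONSTANT)
cv2.imwrite("pics/z0.png",cv2.hconcat([a,c]))
E
```

```text
(no output)
```

View pics/z0.png

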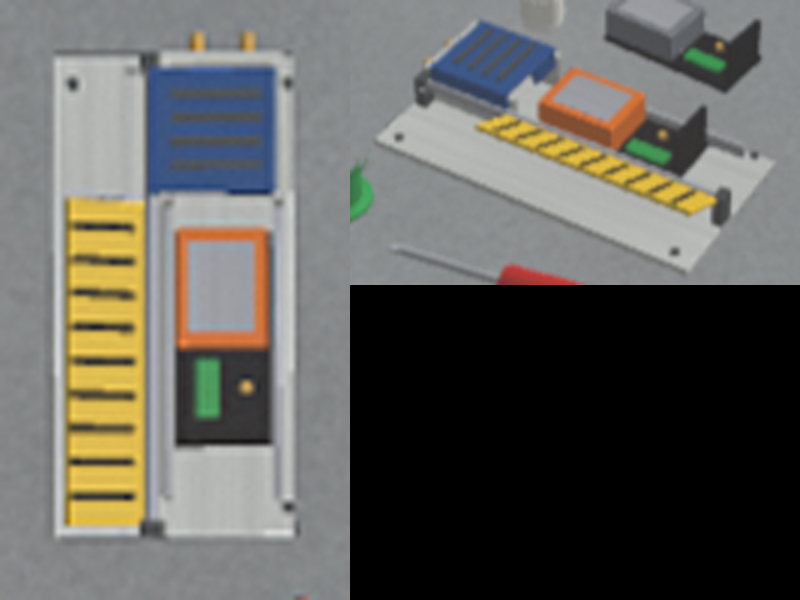

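The crop gives clean corners for the plate, bar, cover and module. In 5x crop pixels the plate is (54,53), (54,537), (295,536), (293,52), and the rear edge of the push plate is at row 444. Next I'll fit the fixture pose and the sled position along the channel.

```bash
cat > h.py <<'E'
import numpy as np
from rig import imaging
def proj(n,P):
    p=imaging.camera_params(n);T=np.linalg.inv(p["cam_to_world"]);K=p["camera_matrix"]
    c=np.atleast_2d(P)@T[:3,:3].T+T[:3,3];s=c[:,:2]/c[:,2:]
    s=s*(1+p["k1"]*(s**2).sum(1,keepdims=True));return s@K[:2,:2].T+K[:2,2]
def fw(q,P):
    P=np.atleast_2d(P)/1000;c,s=np.cos(q[2]),np.sin(q[2])
    return np.c_[P[:,0]*c-P[:,1]*s+q[0],P[:,0]*s+P[:,1]*c+q[1],P[:,2]]
E
python3 - <<'E'
from h import *
from scipy.optimize import least_squares
from rig import get_state
F=[(85,88,6),(-165,88,6),(-165,-36,6),(85,-36,6),(72,36,41),(72,-28,41),(8,-28,41),(8,36,41)]
U=[(54,53),(54,537),(295,536),(293,52),(148,67),(275,67),(274,193),(149,193)]
U=np.array(U)/5+[248-.4,172-.4]
S=[(85,88,6),(-165,88,6),(-165,-36,6)]
V=(np.array([(376,138),(690,271),(774,163)])-[350,0])/3+[215-.33,225-.33]
M=[(55,23,34),(55,-23,34),(-5,-23,34),(-5,23,34),(-55,20,46),(-55,-20,46)]
W=np.array([(176,229),(267,229),(268,347),(177,347),(176,444),(270,444)])/5+[247.6,171.6]
def f(q):
    m=np.array(M,float)+[q[3]*1000,0,0]
    return np.r_[(proj("top",fw(q,F))-U).ravel(),(proj("side",fw(q,S))-V).ravel(),(proj("top",fw(q,m))-W)[:,1]]
r=least_squares(f,[.57,.1,0,-.06],loss="soft_l1");q=r.x;print(q.round(4),np.degrees(q[2]));print(f(q).round(1))
np.save("q.npy",q)
R=lambda x,y:fw(q,[x,y,0])[0].round(4)
s=get_state();print("start",R(q[3]*1000-55-11-8,32),"end",R(-46,32),s["position"],s["ee_rot"])
E
```

```text
[ 0.6629  0.0719 -0.0125 -0.0648] -0.7133588854829056
[-0.1  0.5 -0.6  0.  -0.3  0.  -0.2  0.5  0.2 -0.1  0.1 -0.1  0.3 -0.3
 -0.1 -0.2 -0.4 -0.1 -0.2 -0.3  1.1 -0.9 -0.1 -0.1 -0.1 -0.   0.2  0.1]
start [0.5245 0.1056 0.    ] end [0.6173 0.1045 0.    ] [ 0.20179366 -0.53794497  0.24955398] [-8.10173875e-04  9.83949029e-01  1.78447889e-01 -5.22193000e-05]
```

Residuals are under about 1 px. The fixture origin is (0.663, 0.072) with yaw -0.7°, and the sled sits at fixture x ≈ -65. Next I'll move above the start pose with a partly closed gripper, turning -21.3°.

```bash
python3 -m inch '[{"claw":0.22,"travel":[0.5,1.0,0],"turn":-0.118},{"claw":0.22,"travel":[0.5,1.0,0],"turn":-0.118},{"claw":0.22,"travel":[0.5,1.0,0],"turn":-0.118},{"claw":0.22,"travel":[0.5,1.0,0],"turn":-0.118},{"claw":0.22,"travel":[0.5,1.0,0],"turn":-0.118}]' 30
python3 -m inch '[{"claw":0.22,"travel":[0.5,1.0,0],"turn":0},{"claw":0.22,"travel":[0.5,1.0,0],"turn":0},{"claw":0.22,"travel":[0.5,1.0,0],"turn":0},{"claw":0.22,"travel":[0.5,1.0,0],"turn":0},{"claw":0.22,"travel":[0.5,1.0,0],"turn":0}]'
python3 -m inch '[{"claw":0.22,"travel":[0.5,1.0,0],"turn":0},{"claw":0.22,"travel":[0.5,1.0,0],"turn":0},{"claw":0.22,"travel":[0.5,1.0,0],"turn":0},{"claw":0.22,"travel":[0.5,1.0,0],"turn":0},{"claw":0.22,"travel":[0.5,1.0,0],"turn":0}]'
```

```text
clock: 0.6
position: [0.3025, -0.3342, 0.25]
ee_rot: [-0.001, 1.0, -0.005, -0.0]
contact_force: [0.4, -1.0, 0.7]
width: 0.0522
gripper_force: 0.0
clock: 1.1
position: [0.4025, -0.1349, 0.2501]
ee_rot: [-0.001, 1.0, -0.004, 0.0]
contact_force: [-0.1, 0.3, 0.4]
width: 0.0522
gripper_force: 0.0
clock: 1.6
position: [0.503, 0.0653, 0.2499]
ee_rot: [-0.001, 1.0, -0.004, 0.0]
contact_force: [0.2, -0.8, 0.1]
width: 0.052
gripper_force: 0.0
```

```bash
python3 -m inch '[{"claw":0.22,"travel":[0.1,0.2,0],"turn":0},{"claw":0.22,"travel":[0.1,0.2,-0.25],"turn":0},{"claw":0.22,"travel":[0.1,0.2,-0.5],"turn":0},{"claw":0.22,"travel":[0.1,0.2,-0.8],"turn":0},{"claw":0.22,"travel":[0.1,0.2,-0.8],"turn":0}]'
python3 - <<'E'
from h import *
import cv2
from rig import get_state
s=get_state();print(s["position"],s["contact_force"])
a=imaging.get_image("side")[180:330,200:400];b=imaging.get_image("top")[172:292,228:338]
a=cv2.resize(a,None,fx=4,fy=4,interpolation=cv2.INTER_CUBIC)
cv2.imwrite("pics/s1.png",a[:,:,::-1])
q=np.load("q.npy")
for y in(-1,65):
  for x in(-150,-128): print(x,y,(proj("side",fw(q,[x,y,71]))-[200,180])*4)
E
```

```text
clock: 2.1
position: [0.5171, 0.1015, 0.0851]
ee_rot: [0.0, 1.0, -0.006, -0.006]
contact_force: [-1.5, 1.0, -0.0]
width: 0.0523
gripper_force: 0.0
[0.51705715 0.10146942 0.0850853 ] [-1.46253796  1.00476559 -0.02068248]
-150 -1 [[576.9732124  322.15120765]]
-128 -1 [[537.61172056 307.45371573]]
-150 65 [[511.33305892 398.21352074]]
-128 65 [[470.80419088 382.27954216]]
```

View pics/s1.png

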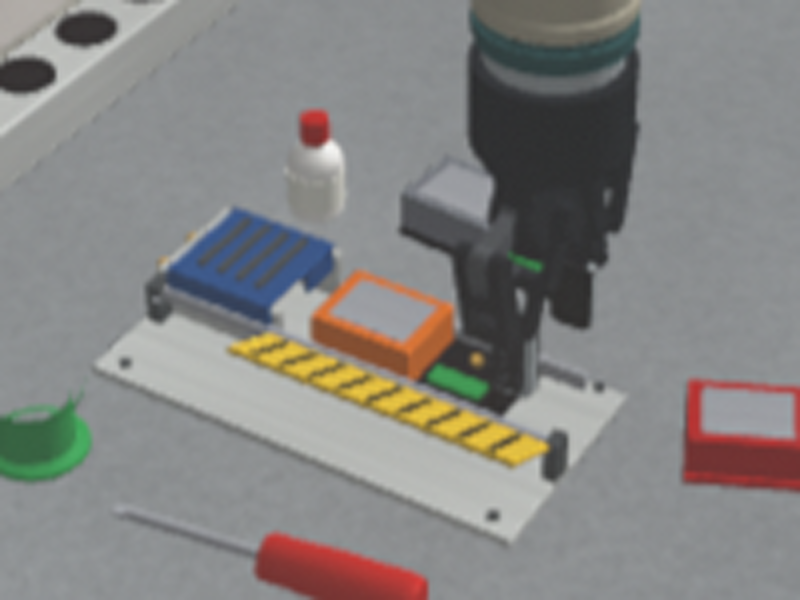

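The tips hang about 70 mm over the bench, behind the push plate ((575,325) in the crop) and over the bar ((510,395)), as predicted. I'll go down gradually, watching the force.

```bash
python3 -m inch '[{"claw":0.22,"travel":[0.01,0.015,0],"turn":0},{"claw":0.22,"travel":[0.01,0.015,-0.06],"turn":0},{"claw":0.22,"travel":[0.01,0.015,-0.12],"turn":0},{"claw":0.22,"travel":[0.01,0.015,-0.12],"turn":0}]'
python3 -m inch '[{"claw":0.22,"travel":[0,0,-0.025],"turn":0},{"claw":0.22,"travel":[0,0,-0.025],"turn":0}]'
python3 -m inch '[{"claw":0.22,"travel":[0,0,-0.025],"turn":0},{"claw":0.22,"travel":[0,0,-0.025],"turn":0}]'
```

```text
clock: 2.6
position: [0.5229, 0.1045, 0.0654]
ee_rot: [0.0, 1.0, -0.006, -0.001]
contact_force: [-0.9, 0.2, -0.3]
width: 0.0521
gripper_force: 0.0
clock: 2.8
position: [0.5236, 0.1045, 0.061]
ee_rot: [0.0, 1.0, -0.006, -0.0]
contact_force: [0.3, 0.5, 0.4]
width: 0.0518
gripper_force: 0.0
clock: 3.0
position: [0.5236, 0.1045, 0.0559]
ee_rot: [0.0, 1.0, -0.006, -0.0]
contact_force: [-0.4, 0.4, -0.4]
width: 0.0524
gripper_force: 0.0
```

```bash
for i in 1; do python3 -m inch '[{"claw":0.22,"travel":[0,0,-0.02],"turn":0},{"claw":0.22,"travel":[0,0,-0.02],"turn":0}]'; done
python3 -m inch '[{"claw":0.22,"travel":[0,0,-0.02],"turn":0},{"claw":0.22,"travel":[0,0,-0.02],"turn":0}]'
python3 - <<'E'
from rig import imaging
import cv2
a=imaging.get_image("side")[225:320,215:365]
cv2.imwrite("pics/s2.png",cv2.resize(a,None,fx=5,fy=5,interpolation=cv2.INTER_CUBIC)[:,:,::-1])
E
```

```text
clock: 3.2
position: [0.5242, 0.1047, 0.0523]
ee_rot: [-0.0, 1.0, -0.006, 0.0]
contact_force: [0.5, -0.5, 2.0]
width: 0.052
gripper_force: 1.1
clock: 3.4
position: [0.5245, 0.1049, 0.0484]
ee_rot: [-0.0, 1.0, -0.006, 0.001]
contact_force: [0.9, 0.8, 3.6]
width: 0.0523
gripper_force: 1.7
```

View pics/s2.png

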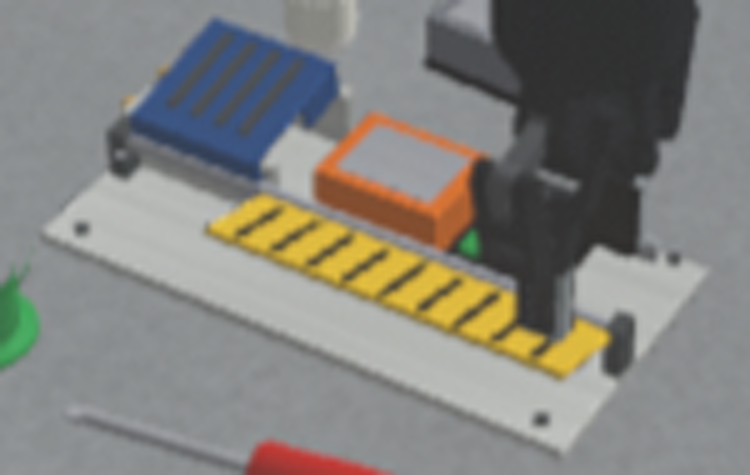

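The bar tip is in contact at (545,330) and the flap has just begun to rise, with about 3.6 N at TCP z 48. I'll press further and measure the flap angle.

```bash
python3 -m inch '[{"claw":0.22,"travel":[0,0,-0.025],"turn":0},{"claw":0.22,"travel":[0,0,-0.045],"turn":0},{"claw":0.22,"travel":[0,0,-0.045],"turn":0}]'
python3 - <<'E'
from h import *
import cv2
q=np.load("q.npy")
im=imaging.get_image("side");a=im[225:320,215:365]
cv2.imwrite("pics/s3.png",cv2.resize(a,None,fx=5,fy=5,interpolation=cv2.INTER_CUBIC)[:,:,::-1])
for t in(.2,.3,.4,.5,.6):
    c,s=np.cos(t),np.sin(t)
    P=[(x,36-(d*c)+17*s*1.0,24+d*s+17*c) for x in(8,72) for d in(64,)]
    print(t,((proj("side",fw(q,P))-[215,225])*5).round().tolist())
E
```

```text
clock: 3.75
position: [0.5247, 0.1056, 0.0398]
ee_rot: [-0.001, 1.0, -0.006, 0.001]
contact_force: [0.1, 3.6, 7.4]
width: 0.0522
gripper_force: 3.7
0.2 [[339.0, 58.0], [214.0, 12.0]]
0.3 [[334.0, 51.0], [209.0, 4.0]]
0.4 [[329.0, 45.0], [203.0, -1.0]]
0.5 [[323.0, 41.0], [197.0, -6.0]]
0.6 [[317.0, 38.0], [190.0, -9.0]]
```

View pics/s3.png

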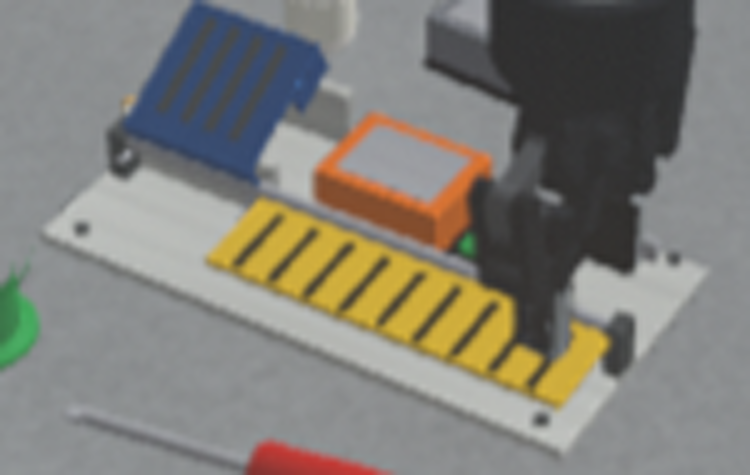

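The cover corners at about (327,47) and (200,0) give a flap angle of about 0.42 rad, clear of the module. I'll press 1 mm more and push along the fixture's x.

```bash
python3 -m inch '[{"claw":0.22,"travel":[0.02,0,-0.006],"turn":0},{"claw":0.22,"travel":[0.06,-0.001,-0.006],"turn":0},{"claw":0.22,"travel":[0.1,-0.001,-0.006],"turn":0},{"claw":0.22,"travel":[0.14,-0.002,-0.006],"turn":0},{"claw":0.22,"travel":[0.18,-0.002,-0.006],"turn":0}]'
python3 -m inch '[{"claw":0.22,"travel":[0.04,0,0],"turn":0},{"claw":0.22,"travel":[0.08,-0.001,0],"turn":0},{"claw":0.22,"travel":[0.12,-0.001,0],"turn":0},{"claw":0.22,"travel":[0.16,-0.002,0],"turn":0},{"claw":0.22,"travel":[0.2,-0.002,0],"turn":0}]'
python3 - <<'E'
from h import *
import cv2
a=imaging.get_image("side")[225:320,215:365];b=imaging.get_image("top")[172:292,248:318]
a=cv2.resize(a,None,fx=3,fy=3,interpolation=cv2.INTER_CUBIC);b=cv2.resize(b,None,fx=5,fy=5,interpolation=cv2.INTER_CUBIC)
cv2.imwrite("pics/s4.png",cv2.hconcat([b,cv2.copyMakeBorder(a,0,600-a.shape[0],0,0,cv2.BORDER_CONSTANT)])[:,:,::-1])
E
```

```text
clock: 4.3
position: [0.5543, 0.1044, 0.0378]
ee_rot: [0.0, 1.0, -0.006, -0.006]
contact_force: [-9.7, 2.0, 10.2]
width: 0.0522
gripper_force: 5.9
clock: 4.8
position: [0.595, 0.1041, 0.0378]
ee_rot: [0.0, 1.0, -0.006, -0.005]
contact_force: [-8.6, 1.3, 10.2]
width: 0.0523
gripper_force: 5.5
```

View pics/s4.png

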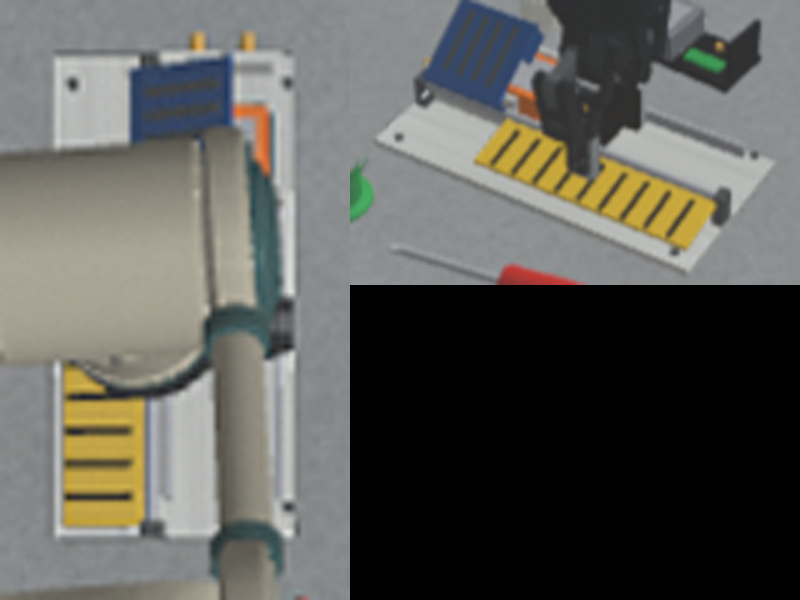

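The module is sliding under the held flap (its front edge is at row 104 in the top crop), with about 20 mm left. I'll continue and then creep until the stop is felt.

```bash
python3 -m inch '[{"claw":0.22,"travel":[0.03,0,0],"turn":0},{"claw":0.22,"travel":[0.06,-0.001,0],"turn":0},{"claw":0.22,"travel":[0.06,-0.001,0],"turn":0}]'
python3 -m inch '[{"claw":0.22,"travel":[0.015,0,0],"turn":0},{"claw":0.22,"travel":[0.015,0,0],"turn":0}]'
python3 -m inch '[{"claw":0.22,"travel":[0.015,0,0],"turn":0},{"claw":0.22,"travel":[0.015,0,0],"turn":0}]'
```

```text
clock: 5.2
position: [0.6085, 0.1039, 0.038]
ee_rot: [-0.0, 1.0, -0.006, -0.004]
contact_force: [-6.2, 1.8, 8.3]
width: 0.0523
gripper_force: 4.5
clock: 5.4
position: [0.6106, 0.1039, 0.038]
ee_rot: [0.0, 1.0, -0.006, -0.005]
contact_force: [-7.5, 2.0, 9.2]
width: 0.0521
gripper_force: 4.9
clock: 5.6
position: [0.6137, 0.1039, 0.038]
ee_rot: [0.0, 1.0, -0.006, -0.004]
contact_force: [-7.4, 2.3, 8.8]
width: 0.0525
gripper_force: 4.8
```

```bash
python3 -m inch '[{"claw":0.22,"travel":[0.015,0,0],"turn":0},{"claw":0.22,"travel":[0.015,0,0],"turn":0}]'
python3 -m inch '[{"claw":0.22,"travel":[0.01,0,0],"turn":0},{"claw":0.22,"travel":[0.01,0,0],"turn":0}]'
python3 -m inch '[{"claw":0.22,"travel":[0.01,0,0],"turn":0},{"claw":0.22,"travel":[0.01,0,0],"turn":0}]'
```

```text
clock: 5.8
position: [0.6168, 0.1039, 0.038]
ee_rot: [0.0, 1.0, -0.006, -0.004]
contact_force: [-7.5, -0.2, 9.1]
width: 0.0519
gripper_force: 4.9
clock: 6.0
position: [0.6179, 0.1039, 0.038]
ee_rot: [0.0, 1.0, -0.006, -0.005]
contact_force: [-8.9, 1.0, 10.7]
width: 0.0521
gripper_force: 6.3
clock: 6.2
position: [0.618, 0.1039, 0.0379]
ee_rot: [0.0, 1.0, -0.006, -0.007]
contact_force: [-12.1, 0.9, 13.0]
width: 0.0519
gripper_force: 8.2
```

```bash
python3 -m inch '[{"claw":0.22,"travel":[0.015,0,0],"turn":0},{"claw":0.22,"travel":[0.015,0,0],"turn":0},{"claw":0.22,"travel":[0.015,0,0],"turn":0}]'
python3 - <<'E'
from h import *
import cv2
a=imaging.get_image("side")[225:320,215:365];b=imaging.get_image("top")[172:292,248:318]
a=cv2.resize(a,None,fx=3,fy=3,interpolation=cv2.INTER_CUBIC);b=cv2.resize(b,None,fx=5,fy=5,interpolation=cv2.INTER_CUBIC)
cv2.imwrite("pics/s5.png",cv2.hconcat([b,cv2.copyMakeBorder(a,0,600-a.shape[0],0,0,cv2.BORDER_CONSTANT)])[:,:,::-1])
E
```

```text
clock: 6.5
position: [0.6181, 0.1039, 0.038]
ee_rot: [0.0, 1.0, -0.006, -0.01]
contact_force: [-17.6, 0.7, 17.2]
width: 0.052
gripper_force: 11.0
```

View pics/s5.png

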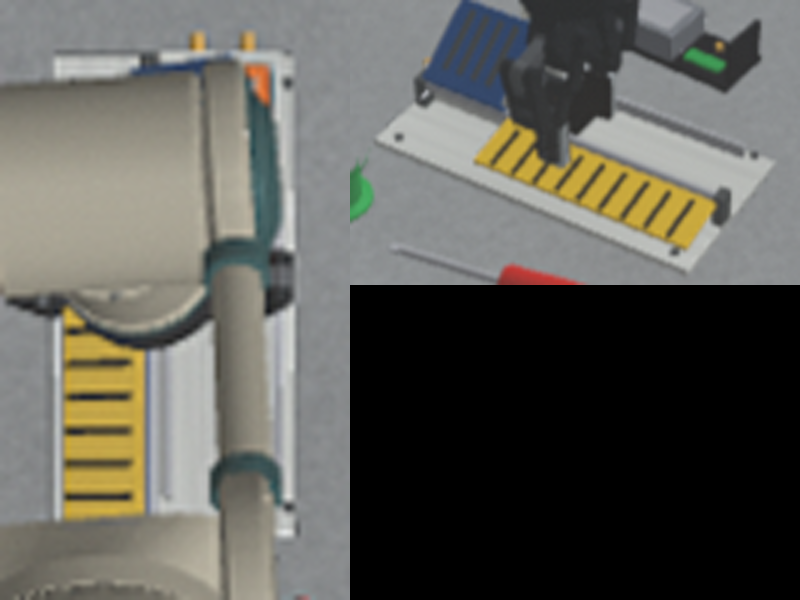

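The position stalled at x = 0.618 (0.617 predicted home) while the push force rose to 17.6 N, and the module's front edge is at row 66 by the stop: the sled is home. I'll back the tip off the plate with the flap still held, then rise.

```bash
python3 -m inch '[{"claw":0.22,"travel":[-0.03,0,0],"turn":0},{"claw":0.22,"travel":[-0.07,0,0],"turn":0},{"claw":0.22,"travel":[-0.11,0,0],"turn":0},{"claw":0.22,"travel":[-0.11,0,0],"turn":0}]'
python3 -m inch '[{"claw":0.22,"travel":[0,0,0.04],"turn":0},{"claw":0.22,"travel":[0,0,0.08],"turn":0},{"claw":0.22,"travel":[0,0,0.15],"turn":0},{"claw":0.22,"travel":[0,0,0.3],"turn":0},{"claw":0.22,"travel":[0,0,0.5],"turn":0}]'
python3 -m inch '[{"claw":0.22,"travel":[-0.2,-0.2,0.3],"turn":0},{"claw":0.22,"travel":[-0.4,-0.4,0.5],"turn":0},{"claw":0.22,"travel":[-0.6,-0.6,0.5],"turn":0},{"claw":0.22,"travel":[-0.8,-0.8,0.5],"turn":0},{"claw":0.22,"travel":[-0.8,-1.0,0.5],"turn":0}]'
python3 -m inch '[{"claw":0.22,"travel":[0,-0.25,0],"turn":0},{"claw":0.22,"travel":[0,-0.5,0],"turn":0},{"claw":0.22,"travel":[0,-0.75,0],"turn":0},{"claw":0.22,"travel":[0,-0.75,0],"turn":0}]'
python3 - <<'E'
from h import *
import cv2
q=np.load("q.npy")
S=imaging.get_image("side");T=imaging.get_image("top")
cv2.imwrite("pics/side_end.png",S[:,:,::-1]);cv2.imwrite("pics/top_end.png",T[:,:,::-1])
a=cv2.resize(S[225:320,215:365],None,fx=3,fy=3,interpolation=cv2.INTER_CUBIC);b=cv2.resize(T[172:292,248:318],None,fx=5,fy=5,interpolation=cv2.INTER_CUBIC)
cv2.imwrite("pics/s6.png",cv2.hconcat([b,cv2.copyMakeBorder(a,0,600-a.shape[0],0,0,cv2.BORDER_CONSTANT)])[:,:,::-1])
print("home rear edge row", (proj("top",fw(q,[(-35,0,46)]))-[247.6,171.6])*5)
E
```

```text
clock: 7.0
position: [0.6089, 0.1038, 0.0403]
ee_rot: [-0.0, 1.0, -0.006, 0.004]
contact_force: [3.5, 0.7, 8.1]
width: 0.0521
gripper_force: 3.9
clock: 7.5
position: [0.6034, 0.1035, 0.1372]
ee_rot: [0.0, 1.0, -0.006, -0.004]
contact_force: [0.1, 0.3, 0.6]
width: 0.0519
gripper_force: 0.0
clock: 8.0
position: [0.4602, -0.0609, 0.2354]
ee_rot: [-0.0, 1.0, -0.005, -0.001]
contact_force: [1.4, -1.0, 0.5]
width: 0.0517
gripper_force: 0.0
clock: 8.4
position: [0.4629, -0.2169, 0.2344]
ee_rot: [0.002, 1.0, -0.009, -0.0]
contact_force: [-0.2, 0.5, -0.2]
width: 0.0521
gripper_force: 0.0
home rear edge row [[219.58620799 275.44304146]]
```

View pics/s6.png

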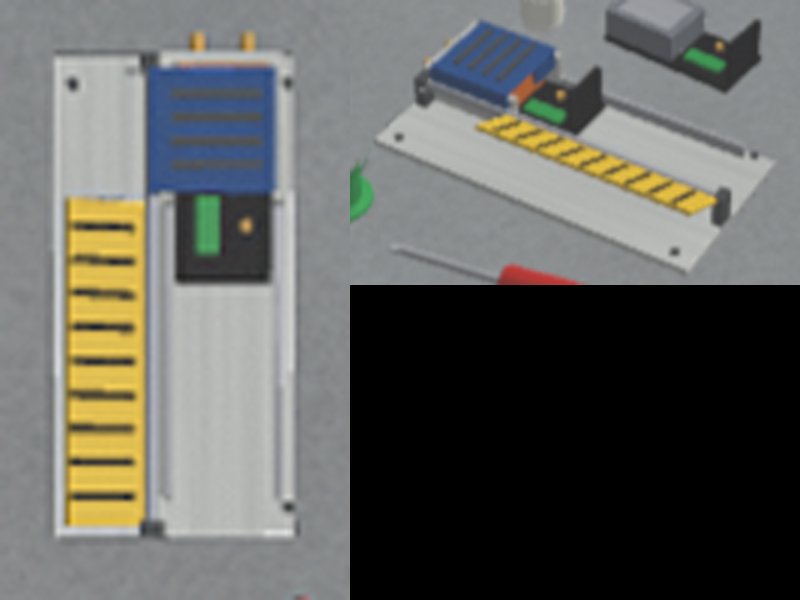

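View pics/top_end.png

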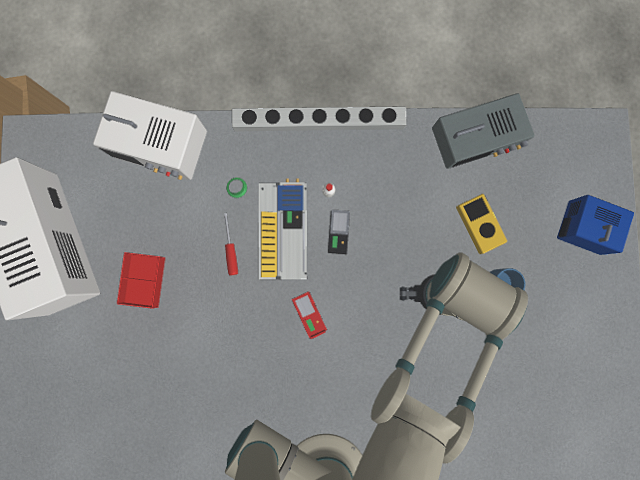

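The flap is shut behind the module and the arm is clear. The sled's rear edge appears at row 283, against a predicted 275, so I'll check with the gold dot and rear lower edge whether it's really home.

```bash
python3 - <<'E'
from h import *
import cv2
q=np.load("q.npy")
A=cv2.imread("pics/top0.png");B=cv2.imread("pics/top_end.png")
def cent(I,lo,hi,r):
    I=cv2.resize(I[r[0]:r[1],284:306],None,fx=8,fy=8,interpolation=cv2.INTER_CUBIC);h=cv2.cvtColor(I,cv2.COLOR_BGR2HSV)
    m=cv2.inRange(h,lo,hi);y,x=np.nonzero(m);return y.mean()/8-.44+r[0],x.mean()/8-.44+284,y.min()/8+r[0],y.max()/8+r[0]
for lo,hi in [((45,90,60),(80,255,255))]:
    print(cent(A,lo,hi,(242,262)),cent(B,lo,hi,(208,228)))
g=lambda x,y,z:proj("top",fw(q,[(x,y,z)]))[0].round(2)
for s in(-65,10,15,20): print(s,"rear46",g(s-55,0,46),"rear6",g(s-55,0,6),"green/tongue",g(s-38,8,12))
print("front", g(75,0,34),g(72,0,41))
for I,r in((A,range(250,266)),(B,range(218,234))): print([int(v) for v in I[r.start:r.stop,293:299].mean((1,2))], r.start)
print("orange B", B[180:192,286:300].mean(1).astype(int).tolist())
E
```

```text
(np.float64(249.12096242227628), np.float64(289.0579724249797), np.float64(243.5), np.float64(255.625)) (np.float64(216.4353749659122), np.float64(289.0488532860649), np.float64(211.0), np.float64(222.875))
-65 rear46 [291.54 260.63] rear6 [292.19 261.32] green/tongue [288.96 254.6 ]
10 rear46 [291.52 230.66] rear6 [292.16 232.27] green/tongue [288.95 225.46]
15 rear46 [291.52 228.68] rear6 [292.16 230.34] green/tongue [288.95 223.53]
20 rear46 [291.52 226.69] rear6 [292.16 228.41] green/tongue [288.95 221.6 ]
front [291.7  184.26] [291.59 184.89]
[73, 53, 54, 54, 54, 56, 55, 55, 53, 50, 31, 165, 188, 181, 180, 180] 250
[67, 52, 55, 55, 54, 55, 56, 55, 56, 42, 87, 171, 188, 182, 182, 182] 218
orange B [[111, 136, 149], [104, 130, 144], [163, 168, 170], [191, 191, 185], [131, 153, 177], [136, 105, 113], [144, 87, 52], [130, 84, 58], [134, 85, 59], [118, 86, 66], [89, 86, 81], [102, 82, 71]]
```

The rear lower edge is at row ≈228.3 (home predicts 228.4) and the module's front is at row 184 (184.3 predicted), so the sled is home within about 1 mm. Comparing the two top views, the other bench items look unmoved.

```bash
python3 -c "
from rig import ticket
print(ticket.sign_off())"
```

```text
the job is handed in; nothing more can be done
None
```

The sled is home against the end stop to within about 1 mm, the flap is shut behind the module, the arm is clear, and the job was handed in at about 8.5 s on the robot's clock.

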